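Lock the slim lint filter into the drain-pump housing

ROBOT

A 6-joint arm with a two-finger parallel gripper is mounted at the origin on a cart in front of the work surface, level with it; the furniture and walls round the work are solid. World frame = base frame: x ahead of the robot, y to its left, z up, the work surface at z = 0. Lengths are in m, angles in degrees, forces in N, time in s.
With the tool pointing down it reaches from about 0.325 to 0.775 m from the base axis. Payload 5.5 kg.
Tool frame: the origin (TCP) lies at the centre of the arm's flange, where the gripper is bolted on; the fingertips stand 182 mm ahead of it and the grasp point (between the pads) lies 163 mm ahead of it; z points along the fingers, y is the direction in which the jaws open and shut (so a half turn about z gives the same grasp; the last joint's range is limited). The gripper opens to 88 mm and grips with 3 to 60 N. Pads are 20 mm wide; open, the fingers measure 115 mm over their backs; the gripper's body (75 mm by 178 mm) begins 61 mm behind the grasp point.
Start: joints at [42.874, 5.22, 70.514, -0, 104.267, -3.249], TCP at [0.416, 0.433, 0.405] pointing down, gripper open.
Joint ranges: [-164.24, 164.24], [-49.07, 125.15], [9.68, 141.18], [-86.29, 266.29], [3.28, 154.24], [-151.56, 151.56]. Speed limits (degrees/s): [147.25, 147.25, 172.46, 180, 180, 180].

INTERFACE

Orientations are given as [roll, pitch, yaw] about the fixed x, y, z axes, in that order (R = Rz(yaw) Ry(pitch) Rx(roll)).
In Python, from station import r gives the robot as it stands. The module is installed in compiled form; this text tells all that it offers. Calls block until the motion is done:
- r.reach(position, orientation): joint-space move of the TCP to a pose.
- r.servo_line(position, rotation=None, speed=0.15): straight line of the TCP; rotation=None keeps the orientation; speed is the mean speed in m/s.
- r.move_joints(angles): joint-space move.
- r.let_go() and r.grab(squeeze=None): open the fingers fully, or close them until they stop; squeeze is the grip in N (None keeps the last).
- r.wait(seconds).
- r.inverse_kinematics(position, orientation): joint angles nearest the present ones, or None.
- r.sense(): the state.
- r.snapshot(name): name is "scene" or "side" or "wrist"; returns a dict with "frame" (420x560x3 uint8, red, green, blue), "fx", "fy", "cx", "cy" (pixels), "R" (3x3) and "t" (3): a world point X has camera coordinates R X + t. Camera axes: x right, y down, z forward; pixel columns grow to the right and rows downward; lengths in m; the calibration is good to about 2 mm. A picture is of the moment at which its call begins. There is no depth.
A pose or a line that the arm cannot do raises r.IKError and nothing moves.
- r.hand_in(): hands the job in, once; it reports no verdict.
The state is a dict: "clock": time; "joints": joint angles; "joint_vel": joint speeds; "joint_torque": joint torques, N m; "tcp_pos": TCP position; "orientation": TCP orientation; "contact_force": force on the tool from outside, world axes, zero at the start; "torque": the same for the moment, N m; "opening": finger opening in m.
Only numpy, scipy, OpenCV 4.12 (cv2) and the standard library are available. Lean on these libraries where they do the work, as an engineer would, in place of code of your own. Each camera call takes 0.05 s, during which the arm holds its last target. There are 200 camera calls.

TASK

Fit the slim lint filter (the thinner of the two white ones, with two lugs on its barrel) into the pump housing: find the slots of its bayonet collar with the lugs, push the filter down against the spring, turn it clockwise a quarter turn to the stop and let the spring lift it into its lock, then let go. Be gentle: pressing and twisting together, never load the housing with more than about 45 N, and leave the thick filter, the dropper bottle and the dosing cup where they stand.

Things in the scene. Friction and masses are not known exactly. Their poses are not given: they have to be found in the camera images.
- slim_filter: White plastic filter, 82 mm tall, stands upright and loose, 80 to 170 g; the same after a half turn. Origin: centre of its underside, z up its axis. Barrel 34 mm in diameter, its foot tapered to 26 mm over the lowest 6 mm. Two opposite lugs on its x axis reach 26 mm from the axis, 9 mm wide, z 20 to 27. A disc 58 mm in diameter at z 44 to 50 under the grip bar.
- slim_grip (a point): Centre of the slim filter's grip bar, on its axis 66 mm above its underside. The bar is 52 mm long along the filter's x (in line with the lugs), 16 mm wide along y, z 50 to 82: pinch it across its 16 mm, centred.
- fat_filter: The other white filter: the same top, but a barrel 50 mm in diameter without lugs; it does not fit. Upright and loose; the two filters may have changed places. Origin: centre of its underside. To be left alone.
- housing: Pump housing, fixed, bore upright: foot plate 104 x 104 x 8 mm, grey barrel 72 mm in diameter, motor on its +x side, pipe spigot on +y. Origin: on the bore's axis at the worktop, z up. A spring plunger in the bore meets the filter's foot at z 46 with 4 N, plus 0.6 N per mm; below z 33 (12 N) the lugs pass under the collar's lip; hard bottom at z 29 (14 N).
- housing_mouth (a point): Centre of the top (z 72) of the metal bayonet collar fixed on the housing, 74 mm in diameter; hole 37 mm in diameter, two opposite slots 12 mm wide for the lugs, roughly along the housing's x and -x but up to 0.25 rad off either way: this angle is not measured, see or feel it. Lugs resting on the collar put the filter's underside at z 52; over the slots they drop.
- housing_lock (a point): Point on the bore's axis at the ceiling of the lock pockets, z 65. Turned clockwise (seen from above) a lug runs under the lip (underside z 60); 90 degrees from the slot it meets a pocket 13 mm wide (2 mm play each side), then a solid stop. Anticlockwise from the slot is blocked. Locked, the spring holds the lugs up in the pockets, the filter's underside at z 38.
- bottle_2: Small brown dropper bottle, 33 x 34 x 102 mm, loose, a bystander. Origin at the centre of its underside.
- dosing_cup: Round light dosing cup, 66 mm in diameter, 50 mm tall, loose, a bystander. Origin at the centre of its underside.
There are look-alikes about, which are no part of the job. Leave any purple or turquoise look-alike of the slim_filter alone.

How it is judged:
By the outcome, as a careful person would: the job done as asked, in the order asked, and still so for the second after the job is handed in, with the robot touching nothing.
It also fails if it takes over 72 s, if anything falls off the work surface, if the arm or the gripper's body presses on something with over 40 N, if the wrist force passes 120 N, or if a joint passes its speed limit or range.

## Working session

There is one attempt and no reset: what is moved stays moved. The work goes in short steps, each a Python script; the robot and the scene stay as the last script left them, time stands still between calls to the robot, and variables do not carry over. Pictures are saved under pics/ and viewed, about 8 in all and at most 12, crops included, and the job is handed in when it is done.

```bash
mkdir -p pics; python3 - <<'E'
from station import r
import cv2,numpy as np,pickle
S={}
for n in("scene","side","wrist"):
    s=r.snapshot(n);S[n]=s
    print(n,s["fx"],s["cx"],s["cy"],(-np.array(s["R"]).T@np.array(s["t"])).round(3),np.array(s["R"]).round(2).tolist())
pickle.dump(S,open("s0.pkl","wb"))
im=np.hstack([S["scene"]["frame"],S["side"]["frame"]])[:,:,::-1]
cv2.imwrite("pics/scene.png",S["scene"]["frame"][:,:,::-1]);cv2.imwrite("pics/side.png",S["side"]["frame"][:,:,::-1]);cv2.imwrite("pics/wrist.png",S["wrist"]["frame"][:,:,::-1])
print(r.sense())
E
```

```text
scene 381.93055602449556 281.3743752391179 214.58037061326525 [ 0.018 -0.299  0.568] [[0.63, -0.78, 0.01], [-0.47, -0.39, -0.8], [0.62, 0.5, -0.61]]
side 453.23431609932277 284.4988769046129 204.57481787447108 [ 0.583 -0.632  0.551] [[1.0, 0.03, 0.01], [0.02, -0.53, -0.84], [-0.03, 0.84, -0.54]]
wrist 326.37367835803417 283.2718892219911 207.41502956390437 [0.355 0.491 0.382] [[0.69, 0.72, -0.0], [0.69, -0.66, 0.3], [0.22, -0.21, -0.95]]
{'clock': 0.15, 'joints': array([ 4.28746737e+01,  5.25576699e+00,  7.05643718e+01, -8.46684450e-05,
        1.04266765e+02, -3.25079841e+00]), 'joint_vel': array([ 0.08214731, -0.08966251, -0.09365883, -0.02933309,  0.00510001,
        0.01548764]), 'joint_torque': array([ 1.16125801e-03, -4.47040558e+01, -4.06909990e+01,  6.99072098e-02,
        2.73929257e-02, -1.06003067e-04]), 'tcp_pos': array([0.41591161, 0.43254075, 0.40375593]), 'orientation': array([-1.79913232e+02, -4.84605230e-03,  1.36125448e+02]), 'contact_force': array([0.76307528, 0.68406566, 0.0072899 ]), 'torque': array([ 0.00787253, -0.03479261, -0.01980887]), 'opening': 0.08760164360954135}
```

View pics/scene.png

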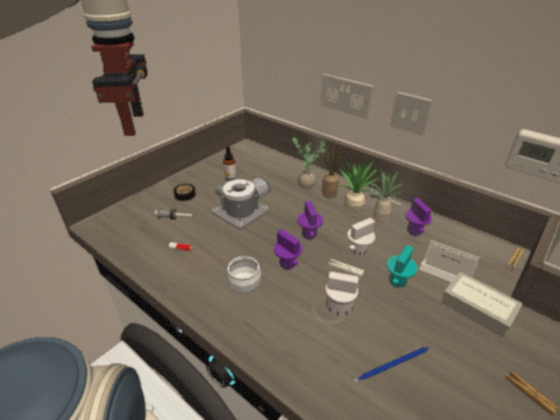

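View pics/side.png

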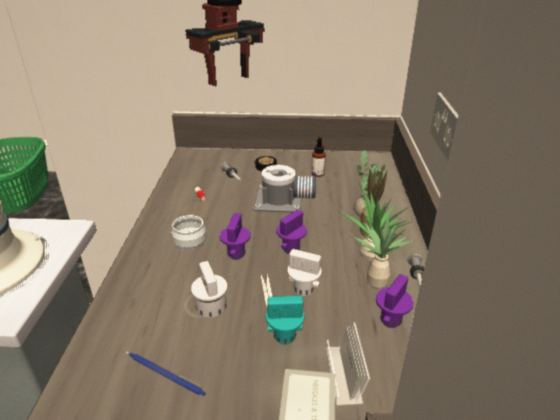

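The white candidates are at scene (341,290) / side (210,292), and scene (361,236) / side (304,270). The look-alikes are purple at scene (311,220), (288,249) and (420,215), and turquoise at (402,266). I'll check both white ones up close.

```bash
python3 - <<'E'
import pickle,cv2,numpy as np
S=pickle.load(open("s0.pkl","rb"))
a=S["scene"]["frame"][:,:,::-1];b=S["side"]["frame"][:,:,::-1]
def c(i,u,v,w=36,h=36):return cv2.resize(i[v-h:v+h,u-w:u+w],(400,300) if 0 else (300,300),interpolation=cv2.INTER_CUBIC)
cv2.imwrite("pics/crops.png",np.vstack([np.hstack([c(a,341,292),c(b,210,292)]),np.hstack([c(a,361,238),c(b,304,272)])]))
E
```

```text
(no output)
```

View pics/crops.png

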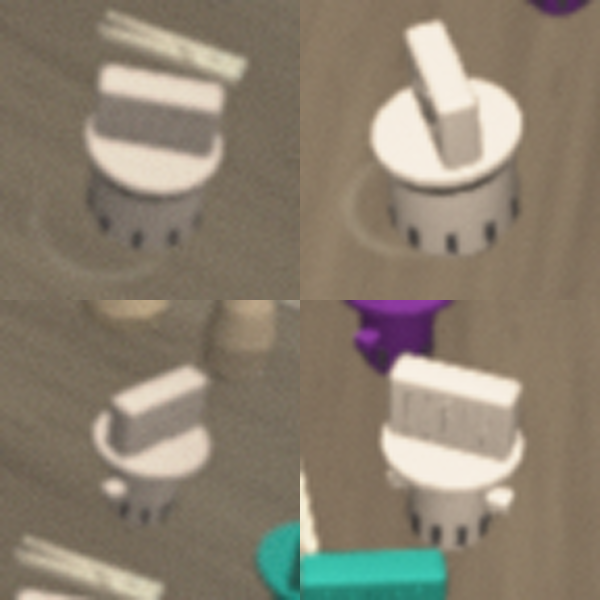

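The lower pair shows the slim one: thin barrel with lugs, at scene (363,224) / side (306,255) for the bar top. The upper pair is the fat one. Next I'll get rough positions, then wrist views.

```bash
cat > h.py <<'E'
import numpy as np,cv2,pickle
def ray(s,uv,z):
    R=np.array(s["R"]);t=np.array(s["t"]);uv=np.atleast_2d(np.asarray(uv,float))
    d=np.c_[(uv[:,0]-s["cx"])/s["fx"],(uv[:,1]-s["cy"])/s["fy"],np.ones(len(uv))]@R
    c=-R.T@t
    return (c+d*((z-c[2])/d[:,2])[:,None])[:,:2]
def proj(s,X):
    p=np.atleast_2d(X)@np.array(s["R"]).T+np.array(s["t"]);return np.c_[s["fx"]*p[:,0]/p[:,2]+s["cx"],s["fy"]*p[:,1]/p[:,2]+s["cy"]]
E
python3 - <<'E'
from h import *
S=pickle.load(open("s0.pkl","rb"))
for nm,z,a,b in(("slim",.082,(363.4,224),(306.4,254.7)),("fat",.082,(343,278),(206,272)),("mouth",.072,(240,188),(279,174)),("bottle",.10,(229,149),(320,142))):
    print(nm,ray(S["scene"],a,z).round(3),ray(S["side"],b,z).round(3))
# wrist camera offset in tool frame
s=S["wrist"];R=np.array(s["R"]);c=-R.T@np.array(s["t"])
from scipy.spatial.transform import Rotation as Ro
T=Ro.from_euler("xyz",[-179.913,-.005,136.125],degrees=True).as_matrix()
print("cam in tool",(T.T@(c-[.4159,.4325,.4038])).round(4),"view dir tool",(T.T@R[2]).round(3))
E
```

```text
slim [[ 0.597 -0.046]] [[ 0.602 -0.045]]
fat [[ 0.442 -0.094]] [[ 0.445 -0.095]]
mouth [[0.543 0.251]] [[0.544 0.249]]
bottle [[0.628 0.371]] [[0.636 0.361]]
cam in tool [0.0841 0.0003 0.0214] view dir tool [-0.304 -0.001  0.953]
```

```bash
python3 - <<'E'
from station import r
from h import *
r.reach([.544,.25,.37],[180,0,115]);a=r.snapshot("wrist");sa=r.sense()
r.reach([.600,-.045,.37],[180,0,80]);b=r.snapshot("wrist");sb=r.sense()
print(sb["clock"],sa["joints"].round(1),sb["joints"].round(1),sb["contact_force"])
pickle.dump((a,b),open("s1.pkl","wb"))
cv2.imwrite("pics/w.png",np.vstack([x["frame"][60:360,:,::-1] for x in(a,b)]))
for s,X in((a,[.544,.25,.072]),(b,[.6,-.045,.082])):print(proj(s,X))
E
```

```text
2.3 [ 21.5   4.7  74.5   0.  100.7  -3.6] [ -7.4   5.2  74.    0.  100.8   2.5] [ 0.99260082 -0.35721181 -0.5320606 ]
[[283.10801671 203.90539193]]
[[283.46802344 207.95084643]]
```

View pics/w.png

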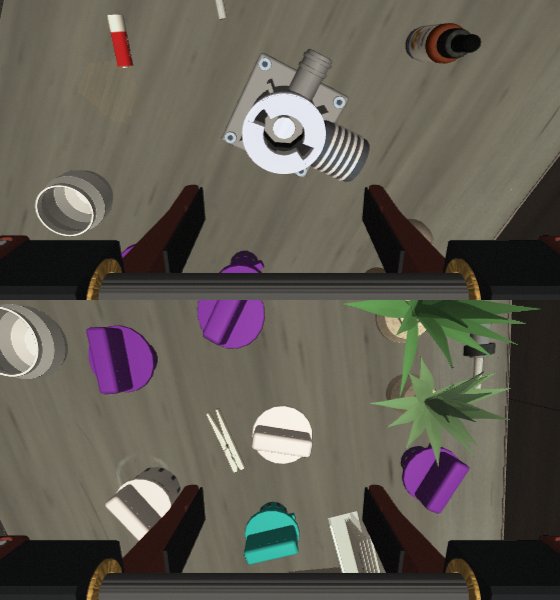

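Top panel: the collar centre is at about (284,193) in frame pixels, with dark slots at (262,179) and (304,212). Bottom panel: the slim filter's disc is centred near (283,195), with the bar just below it. The turquoise one is at (272,290). Now I'll measure.

```bash
python3 - <<'E'
from h import *
a,b=pickle.load(open("s1.pkl","rb"))
# collar
g=cv2.cvtColor(a["frame"],cv2.COLOR_RGB2HSV)
m=((g[...,2]>170)&(g[...,1]<50)).astype(np.uint8)
n,l,st,ce=cv2.connectedComponentsWithStats(m)
k=l[193,284-33]; mc=(l==k).astype(np.uint8);print("collar",st[k])
c=max(cv2.findContours(mc,cv2.RETR_EXTERNAL,cv2.CHAIN_APPROX_NONE)[0],key=len)[:,0]
P=ray(a,c,.072); 
def circ(P):
    A=np.c_[2*P,np.ones(len(P))];x=np.linalg.lstsq(A,(P**2).sum(1),rcond=None)[0];return x[:2],np.sqrt(x[2]+x[:2]@x[:2])
C,R=circ(P);
for _ in range(3):
    k2=abs(np.linalg.norm(P-C,axis=1)-R)<.0015;C,R=circ(P[k2])
print("C",C.round(4),"R",R.round(4),k2.mean())
th=np.arange(0,360,3);
for rr in(.0215,.024,.0255):
    X=np.c_[C[0]+rr*np.cos(np.radians(th)),C[1]+rr*np.sin(np.radians(th)),np.full(len(th),.072)]
    v=cv2.remap(g[...,2],*[q.astype(np.float32)[None] for q in proj(a,X).T],cv2.INTER_LINEAR)[0]
    d=th[v<150];print(rr,d)
# slim
g=cv2.cvtColor(b["frame"],cv2.COLOR_RGB2HSV)
x0,y0=240,150
va=cv2.resize(a["frame"][145:245,235:335,::-1],(400,400),interpolation=cv2.INTER_CUBIC)
vb=cv2.resize(b["frame"][150:250,235:335,::-1],(400,400),interpolation=cv2.INTER_CUBIC)
cv2.imwrite("pics/z.png",np.hstack([va,vb]))
E
```

```text
collar [ 242  153   84   83 3714]
C [0.5407 0.2578] R 0.0365 0.9446808510638298
0.0215 [  0 156 159 162 165 168 171 174 177 180 333 336 339 342 345 348 351 354
 357]
0.024 [  0 153 156 159 162 165 168 171 174 177 180 333 336 339 342 345 348 351
 354 357]
0.0255 [  0 153 156 159 162 165 168 171 174 177 180 333 336 339 342 345 348 351
 354 357]
```

View pics/z.png

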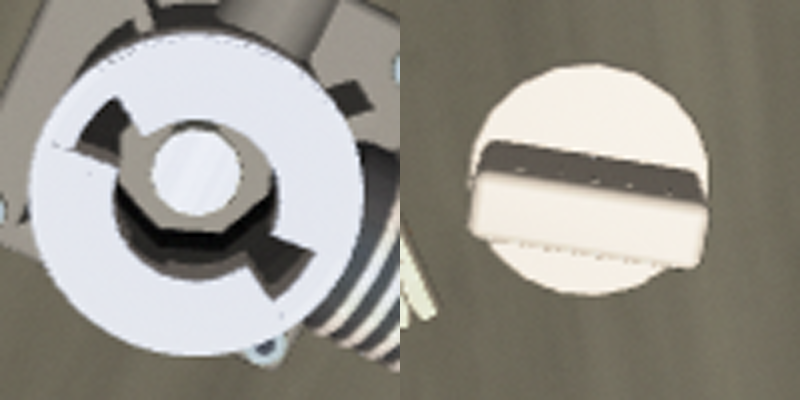

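```bash
cat >> h.py <<'E'
def circ(P):
    A=np.c_[2*P,np.ones(len(P))];x=np.linalg.lstsq(A,(P**2).sum(1),rcond=None)[0];return x[:2],np.sqrt(x[2]+x[:2]@x[:2])
def white(s,u,v,th=170,sat=50):
    g=cv2.cvtColor(s["frame"],cv2.COLOR_RGB2HSV);m=((g[...,2]>th)&(g[...,1]<sat)).astype(np.uint8)
    l=cv2.connectedComponents(m)[1];mc=(l==l[v,u]).astype(np.uint8) if l[v,u] else m*0
    return max(cv2.findContours(mc,cv2.RETR_EXTERNAL,cv2.CHAIN_APPROX_NONE)[0],key=len,default=np.zeros((0,1,2)))[:,0]
def fit(P,R0,tol=.0015):
    C,R=circ(P)
    for _ in range(8):
        k=abs(np.linalg.norm(P-C,axis=1)-R)<tol*2;C,R=circ(P[k])
    return C.round(4),R.round(4),k.mean().round(2)
E
python3 - <<'E'
from h import *
a,b=pickle.load(open("s1.pkl","rb"));S=pickle.load(open("s0.pkl","rb"))
print("wrist",fit(ray(a,white(a,251,193),.072),.037))
for n,(u,v) in(("scene",(226,188)),("side",(264,174)) ):
  for th in (130,150,170):
    c=white(S[n],u,v,th,70)
    if len(c)>20:print(n,th,cv2.boundingRect(c.astype(np.int32)),fit(ray(S[n],c,.072),.037,.002))
# slim disc: contour points (upper half, away from bar)
c=white(b,283,175);print(cv2.boundingRect(c),fit(ray(b,c[c[:,1]<182],.05),.029))
q=ray(b,[(255,193),(312,201.25),(309.3,217),(252.5,208.75)],.082)
print("bar c",q.mean(0).round(4),"len",np.linalg.norm(q[0]-q[1]).round(4),"w",np.linalg.norm(q[0]-q[3]).round(4),"yaw",np.degrees(np.arctan2(*(q[1]-q[0]+q[2]-q[3])[::-1])).round(1))
E
```

```text
wrist (array([0.5407, 0.2577]), np.float64(0.0365), np.float64(0.96))
scene 130 (219, 177, 49, 23) (array([0.5465, 0.2487]), np.float64(0.0455), np.float64(0.51))
scene 150 (222, 178, 45, 20) (array([0.5496, 0.2484]), np.float64(0.0425), np.float64(0.36))
scene 170 (223, 179, 32, 18) (array([0.5422, 0.2557]), np.float64(0.0365), np.float64(1.0))
side 130 (260, 163, 53, 32) (array([0.5617, 0.2258]), np.float64(0.0564), np.float64(0.17))
side 150 (261, 164, 35, 22) (array([0.5442, 0.2483]), np.float64(0.0438), np.float64(0.69))
side 170 (261, 164, 35, 21) (array([0.5441, 0.2485]), np.float64(0.043), np.float64(0.71))
(252, 166, 60, 58) (array([ 0.5986, -0.0431]), np.float64(0.0286), np.float64(1.0))
bar c [ 0.5995 -0.0423] len 0.049 w 0.0142 yaw -18.5
```

```bash
python3 - <<'E'
from h import *
a,b=pickle.load(open("s1.pkl","rb"))
for n,p,z in(("turq top",(272,305),.082),("turq upper edge",(272,265),.03),("purple",(231,78),.082),("purple2",(121,118),.082),("plant leaf left",(372,164),.13),("plant2 left",(345,66),.13),("purple r",(415,225),.05),("white dev",(335,275),.05),("fat",(140,270),.05),("peg",(225,200),.0)):
    d=ray(b,p,z)[0]-[.599,-.0428];t=np.radians(-18.5)
    print(n,ray(b,p,z).round(3),"filter frame",(d@np.array([np.cos(t),np.sin(t)])).round(3),(d@np.array([-np.sin(t),np.cos(t)])).round(3))
E
```

```text
turq top [[ 0.573 -0.138]] filter frame 0.005 -0.099
turq upper edge [[ 0.574 -0.123]] filter frame 0.002 -0.085
purple [[0.578 0.064]] filter frame -0.053 0.095
purple2 [[0.486 0.051]] filter frame -0.136 0.053
plant leaf left [[ 0.667 -0.009]] filter frame 0.054 0.053
plant2 left [[0.656 0.055]] filter frame 0.023 0.11
purple r [[ 0.722 -0.094]] filter frame 0.133 -0.01
white dev [[ 0.638 -0.136]] filter frame 0.067 -0.076
fat [[ 0.442 -0.096]] filter frame -0.132 -0.1
peg [[ 0.533 -0.051]] filter frame -0.06 -0.028
```

```bash
python3 - <<'E'
from station import r
from h import *
x,y,w=.599,-.0428,161.5
r.reach([x,y,.31],[180,0,w]); r.servo_line([x,y,.236],speed=.08)
s=r.sense();print(s["clock"],s["tcp_pos"].round(4),s["contact_force"].round(2))
r.grab(45);r.wait(.2);s=r.sense();print(s["opening"],s["contact_force"].round(2),s["torque"].round(3))
r.servo_line([x,y,.36],speed=.12);s=r.sense();print(s["opening"],s["contact_force"].round(2),s["torque"].round(3),s["clock"])
r.reach([.5415,.257,.36],[180,0,166.5]);r.wait(.3);s=r.sense();print(s["tcp_pos"].round(4),s["orientation"].round(1),s["opening"],s["contact_force"].round(2),s["torque"].round(3),s["clock"])
P={n:r.snapshot(n) for n in("scene","side","wrist")};pickle.dump(P,open("s2.pkl","wb"))
c=lambda i,u,v:cv2.resize(i["frame"][v-50:v+50,u-50:u+50,::-1],(400,400),interpolation=cv2.INTER_CUBIC)
q=[proj(P[n],[.5415,.257,.14])[0].astype(int) for n in("scene","side")];print(q)
cv2.imwrite("pics/g.png",np.hstack([c(P["scene"],*q[0]),c(P["side"],*q[1])]))
E
```

```text
4.6583 [ 0.5992 -0.0428  0.2368] [-0.83 -0.44  0.38]
0.0157099935306717 [-0.83 -0.59 -0.62] [ 0.056 -0.008  0.033]
0.015811859722485288 [ 0.13 -0.5  -1.45] [ 0.074  0.    -0.003] 7.1417
[0.5419 0.2561 0.36  ] [-180.     0.   166.4] 0.01558169884669428 [ 0.5  -0.15 -1.14] [ 0.051 -0.05   0.074] 8.6083
[array([235, 162]), array([278, 144])]
```

View pics/g.png

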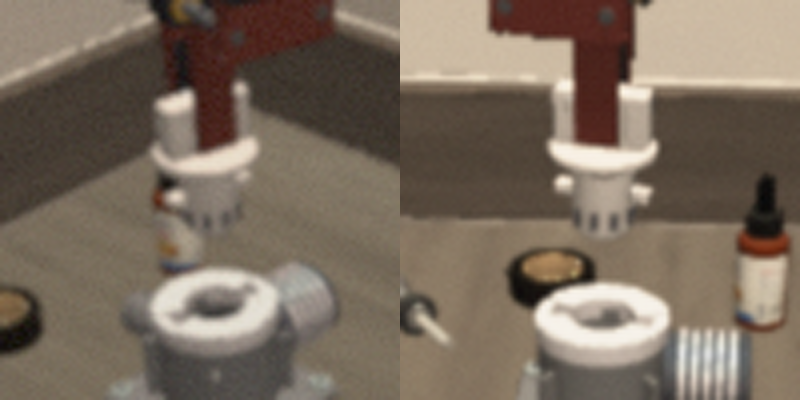

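```bash
cat >> h.py <<'E'
Z0=.2368
def rep(r,tag="",F0=0):
    s=r.sense();f=s["contact_force"]-F0
    print(tag,(s["tcp_pos"][:2]*1000).round(1),"under",round((s["tcp_pos"][2]-Z0)*1000,1),"yaw",round(s["orientation"][2],1),"F",f.round(1),"M",s["torque"].round(2),"t",round(s["clock"],1));return s,f
E
python3 - <<'E'
from station import r
from h import *
P=pickle.load(open("s2.pkl","rb"))
for n in("scene","side"):print(n,(proj(P[n],[[.5419,.2561,.123],[.541,.257,.072]])-proj(P[n],[.5415,.257,.14]).astype(int)+50).round(1)*4)
x,y,w=.541,.2575,166.5
r.servo_line([x,y,Z0+.078],[180,0,w],speed=.1);r.wait(.3)
s,_=rep(r,"hover");F0=s["contact_force"]
ex=np.array([.541,.257])-s["tcp_pos"][:2]; x,y=np.array([x,y])+ex
for u in(66,60,56,53,51,49,47):
    r.servo_line([x,y,Z0+u/1000],[180,0,w],speed=.04);r.wait(.1)
    s,f=rep(r,u,F0)
    if np.linalg.norm(f)>10:break
print(x,y,F0)
E
```

```text
scene [[207.2 226.8]
 [210.4 302. ]]
side [[201.6 230.4]
 [200.  312.8]]
hover [541.1 257.5] under 78.8 yaw 166.5 F [ 0.1 -0.4 -1.6] M [0.07 0.02 0.01] t 9.7
66 [540.9 257. ] under 66.0 yaw 166.5 F [-0.4 -0.5  0.1] M [ 0.    0.02 -0.01] t 10.2
60 [540.9 257. ] under 59.9 yaw 166.5 F [0.2 0.8 0.1] M [ 0.09  0.01 -0.01] t 10.6
56 [540.9 257. ] under 55.9 yaw 166.5 F [-0.3  0.6  0.4] M [ 0.05 -0.02  0.08] t 11.0
53 [540.9 257. ] under 52.9 yaw 166.5 F [ 0.3 -0.1 -0.1] M [ 0.08 -0.01  0.05] t 11.3
51 [540.9 257. ] under 51.0 yaw 166.5 F [-0.2  1.3 -0.2] M [ 0.05 -0.    0.  ] t 11.7
49 [540.9 257. ] under 49.0 yaw 166.5 F [0.  0.3 0.7] M [ 0.04 -0.02  0.04] t 12.0
47 [540.9 257. ] under 47.0 yaw 166.5 F [-0.   0.2  0.5] M [ 0.05 -0.04  0.03] t 12.4
0.5409021490176431 0.2569721932640797 [ 0.11336691 -0.36901608 -1.64441816]
```

```bash
python3 - <<'E'
from station import r
from h import *
F0=np.array([.11,-.37,-1.64]);x,y,w=.5409,.257,166.5
for u in(44,40,36,33,31.3):
    r.servo_line([x,y,Z0+u/1000],[180,0,w],speed=.04);r.wait(.1)
    s,f=rep(r,u,F0)
    if np.linalg.norm(f)>22:break
u=s["tcp_pos"][2]-Z0
if u<.0325:
  while w>73:
    w-=6 if w>90 else 2
    r.servo_line([x,y,Z0+.0313],[180,0,w],speed=.03);r.wait(.08)
    s,f=rep(r,w,F0)
    if abs(s["torque"][2])>.3 or np.linalg.norm(f)>25:print("STOP");break
E
```

```text
44 [541.1 257.1] under 44.9 yaw 166.5 F [-0.2  0.2  3.7] M [ 0.1  -0.11  0.01] t 12.7
40 [541.  257.1] under 40.7 yaw 166.5 F [0.9 0.6 7.2] M [ 0.11 -0.16  0.  ] t 13.1
36 [541. 257.] under 37.1 yaw 166.5 F [-0.1  0.2  8.4] M [0.   0.06 0.  ] t 13.4
33 [541. 257.] under 34.5 yaw 166.5 F [-0.8  0.4  9. ] M [-0.04  0.18  0.01] t 13.8
31.3 [541. 257.] under 33.1 yaw 166.5 F [-1.6  0.1 11.3] M [-0.07  0.25  0.03] t 14.1
```

```bash
python3 - <<'E'
from station import r
from h import *
F0=np.array([.11,-.37,-1.64]);x,y,w=.5409,.257,166.5
s,f=rep(r,"settled",F0)
for u in(30,29,28.5):
    r.servo_line([x,y,Z0+u/1000],[180,0,w],speed=.04);r.wait(.2)
    s,f=rep(r,u,F0)
    if s["tcp_pos"][2]-Z0<.0312 or np.linalg.norm(f)>20:break
if s["tcp_pos"][2]-Z0<.0318:
  while w>73:
    w-=6 if w>90 else 2
    r.servo_line([x,y,Z0+u/1000],[180,0,w],speed=.03);r.wait(.08)
    s,f=rep(r,w,F0)
    if abs(s["torque"][2])>.3 or np.linalg.norm(f)>25:print("STOP");break
E
```

```text
settled [541. 257.] under 33.1 yaw 166.5 F [-1.6  0.1 11.3] M [-0.07  0.25  0.03] t 14.1
30 [541.  257.1] under 32.0 yaw 166.5 F [-1.3 -0.8 11.8] M [-0.12  0.34 -0.01] t 14.6
29 [541. 257.] under 31.1 yaw 166.5 F [-1.6 -0.3 11.8] M [-0.11  0.32  0.02] t 15.0
160.5 [541.1 257. ] under 31.2 yaw 160.5 F [ 0.  -0.8 12.7] M [-0.11  0.23 -0.12] t 15.3
154.5 [541.1 257.1] under 31.2 yaw 154.5 F [-1.2 -0.4 10.7] M [-0.11  0.2  -0.02] t 15.7
148.5 [541.2 257.1] under 31.3 yaw 148.5 F [-0.  -0.4 12.5] M [-0.11  0.18 -0.06] t 16.0
142.5 [541.2 257.1] under 31.3 yaw 142.5 F [-0.8  0.4 11.3] M [-0.16  0.17 -0.03] t 16.4
136.5 [541.2 257. ] under 31.3 yaw 136.5 F [-0.7 -0.6 12.1] M [-0.2   0.14 -0.07] t 16.7
130.5 [541.2 257.1] under 31.3 yaw 130.5 F [-0.7 -0.3 11.7] M [-0.14  0.1  -0.02] t 17.1
124.5 [541.3 257.1] under 31.3 yaw 124.5 F [ 0.2  0.1 12.7] M [-0.11  0.12 -0.08] t 17.4
118.5 [541.3 257.1] under 31.4 yaw 118.5 F [-0.4  0.6 12.6] M [-0.13  0.15 -0.07] t 17.7
112.5 [541.3 257. ] under 31.3 yaw 112.5 F [ 0.4  0.4 11.1] M [-0.12  0.13 -0.06] t 18.1
106.5 [541.3 257. ] under 31.4 yaw 106.5
[... 307 characters left out ...]
19.4
86.5 [541.3 257. ] under 31.4 yaw 86.5 F [-0.1 -0.1 12.4] M [-0.18  0.1  -0.01] t 19.8
84.5 [541.3 257. ] under 31.3 yaw 84.5 F [-0.1 -0.4 12.5] M [-0.19  0.07  0.03] t 20.1
82.5 [541.3 257. ] under 31.4 yaw 82.5 F [-1.  -0.3 11.9] M [-0.16  0.13 -0.01] t 20.4
80.5 [541.3 257. ] under 31.3 yaw 80.5 F [-0.4  0.1 12.1] M [-0.21  0.11 -0.  ] t 20.8
78.5 [541.3 257. ] under 31.4 yaw 78.5 F [-0.9 -0.4 12. ] M [-0.17  0.08  0.  ] t 21.1
76.5 [541.3 257. ] under 31.4 yaw 76.5 F [-0.8  0.8 12.3] M [-0.2   0.03 -0.03] t 21.4
74.5 [541.3 257. ] under 31.4 yaw 74.5 F [-0.6 -0.2 11.6] M [-0.21  0.09 -0.04] t 21.8
72.5 [541.1 257.2] under 31.4 yaw 72.5 F [-0.7  0.6 11.1] M [-0.16  0.32  0.11] t 22.1
```

```bash
python3 - <<'E'
from station import r
from h import *
F0=np.array([.11,-.37,-1.64]);x,y,w=.5409,.257,72.5
while w>68.5:
    w-=.7;r.servo_line([x,y,Z0+.029],[180,0,w],speed=.03);r.wait(.15);s,f=rep(r,w,F0)
    if abs(s["torque"][2])>.25 or np.linalg.norm(f)>25:print("STOP");break
w+=2.5;r.servo_line([x,y,Z0+.029],[180,0,w],speed=.03);r.wait(.1);rep(r,"back",F0)
for u in(31,33,35,36.5,38):
    r.servo_line([x,y,Z0+u/1000],[180,0,w],speed=.03);r.wait(.15);s,f=rep(r,u,F0)
    if f[2]<-4:break
E
```

```text
71.8 [541.  257.3] under 31.3 yaw 71.8 F [-1.5  1.8 12.2] M [-0.13  0.37  0.2 ] t 22.5
71.1 [540.9 257.3] under 31.4 yaw 71.2 F [-2.9 -0.5 12.6] M [-0.08  0.43  0.34] t 22.9
STOP
back [541.  257.3] under 31.2 yaw 73.6 F [-1.7  0.3 11.5] M [-0.04  0.37  0.05] t 23.3
31 [541.  257.2] under 33.0 yaw 73.6 F [ 0.3  1.  10.9] M [0.07 0.3  0.05] t 23.7
33 [541.  257.2] under 34.7 yaw 73.6 F [-1.   0.2  9.5] M [-0.01  0.18  0.06] t 24.1
35 [541.1 257.2] under 36.4 yaw 73.6 F [-0.3  0.8  8.1] M [0.08 0.1  0.07] t 24.5
36.5 [541.1 257.2] under 37.1 yaw 73.6 F [2.2 1.6 7.4] M [ 0.29 -0.28  0.06] t 24.9
38 [541.2 257.3] under 37.2 yaw 73.6 F [4.  3.9 1.7] M [ 0.53 -0.9   0.04] t 25.3
```

```bash
python3 - <<'E'
from station import r
from h import *
F0=np.array([.11,-.37,-1.64]);x,y,w=.5411,.2572,73.6
r.servo_line([x,y,Z0+.0372],[180,0,w],speed=.03);r.wait(.15);rep(r,"pre",F0)
r.let_go();r.wait(.3);s,_=rep(r,"open",F0);print(s["opening"])
r.servo_line([x,y,Z0+.0372+.09],[180,0,w],speed=.08);r.wait(.3);rep(r,"up")
P={n:r.snapshot(n) for n in("scene","side","wrist")};pickle.dump(P,open("s3.pkl","wb"))
c=lambda i,u,v:cv2.resize(i["frame"][max(v-50,0):max(v-50,0)+100,u-50:u+50,::-1],(266,266),interpolation=cv2.INTER_CUBIC)
q=[proj(P[n],[.541,.257,.09])[0].astype(int) for n in P]
cv2.imwrite("pics/f.png",np.vstack([np.hstack([c(P[n],*k) for n,k in zip(P,q)]),cv2.resize(P["side"]["frame"][80:360,:,::-1],(798,330))[:330]]))
for n in P:print(n,proj(P[n],[.541,.257,.12])[0].round(1))
E
```

```text
pre [541.2 257.3] under 37.2 yaw 73.6 F [4.7 3.5 2.9] M [ 0.49 -0.75 -0.  ] t 25.7
open [541.1 257.2] under 37.2 yaw 73.6 F [-0.2 -0.3  1.4] M [-0.02  0.05 -0.  ] t 27.1
0.08768851058918097
up [541.1 257.2] under 126.9 yaw 73.6 F [-0.6 -0.3  0. ] M [-0.07  0.05  0.04] t 28.7
scene [236.3 169.9]
side [278.  152.7]
wrist [283.3 224.8]
```

View pics/f.png

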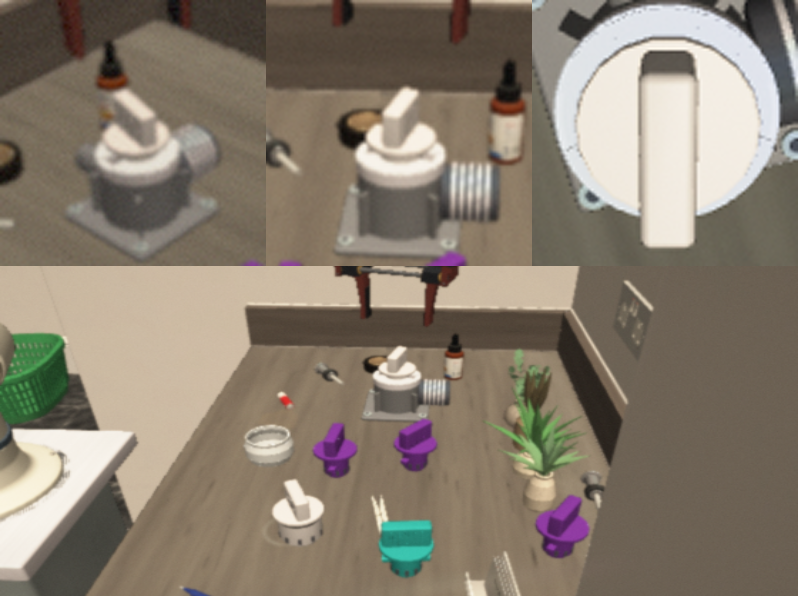

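```bash
python3 - <<'E'
from station import r
r.hand_in();print(r.sense()["clock"])
E
```

```text
the job is handed in; nothing more can be done
the job is handed in; nothing more can be done
```

The slim filter is fitted and locked in the pump housing, the gripper has let go and backed away, and the job is handed in at about 29 s on the robot's clock. No verdict came back.

- **Finding the parts:** I took the white filter with the thin barrel and lugs. The collar slots measured about 13.5° off the world x axis in the wrist picture.
- **Fitting:** The lugs dropped into the slots with no noticeable force. I pushed the filter's underside to about z 31 mm and turned it clockwise about 95° until it met the stop.
- **Forces:** The readings showed about 13 N pressing and at most 0.34 N m twisting.
- **Lock:** I backed off 2.5° from the stop and let the spring lift the filter. It stopped at about 37.2 mm against the expected 38 mm, and the upward force fell off there, as it should against the pocket ceiling. The 0.8 mm difference is within the height uncertainty of my grasp. Just before letting go there was a sideways load of about 6 N.
- **Last look:** The filter is upright with its disc just above the collar and its bar at the locked angle. The fat filter, bottle, cup and look-alikes appear to be where they were; I judged this by eye and did not re-measure them.
- **Disagreement:** Different camera views put the mouth's position up to about 9 mm apart, because the poorer outlines included part of the housing barrel. I used the wrist view, which the cleanest scene outline confirmed to within about 2 mm.

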